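# Send the jar down the rocker tray

## Robot

A 7-joint arm with a two-finger parallel gripper is mounted at the origin on the work surface. World frame = base frame: x ahead of the robot, y to its left, z up, the work surface at z = 0. Lengths are in m, angles in rad, forces in N, time in s.
With the tool pointing down it reaches from about 0.4 to 0.85 m from the base axis. Payload 10.4 kg.
Tool frame: the origin (TCP) lies midway between the tips of the shut fingers; the grasp point (between the pads) lies behind it (env.pinch_z is the z of the grasp point in the tool frame, in m); z points along the fingers, y is the line along which they close (so a half turn about z gives the same grasp; the last joint's range is limited). The gripper opens to 85 mm and grips with 20 to 120 N. Pads are 22 mm wide; open, the fingers measure 114 mm over their backs; the gripper's body (76 mm by 85 mm) begins 54 mm behind the grasp point. The pads swing forward as they close: fully open they stand 13 mm farther back than shut.
Start: joints at [-1.263, 0.332, -0.065, 1.46, 0.022, 1.35, -0.088], TCP at [0.203, 0.591, 0.231] pointing down, gripper open.
Joint ranges: [-2.6, 2.6], [-0.5, 2.12], [-1.47, 1.34], [0.16, 2.42], [-1.27, 4.41], [0.06, 2.06], [-2.6, 2.6]. Speed limits (rad/s): [2.22, 2.22, 2.79, 2.79, 3.14, 3.14, 3.14].

## Interface

Orientations are given as a rotation vector (axis times angle).
In Python, from cell import monitor, camera, camera_params, job, env gives the robot as it stands.
- The arm moves only by the tool play_rows, never from a script. Its argument "deltas" is a list of rows, each a list of 3 entries, a list of its own where there are three numbers: the finger opening in mm, from 0 to 85.4, then the shift along the tool's x, y, z in mm, then the turn about the tool's z in rad. In form: [[fingers, [x, y, z], yaw], ...]. A call has 1 to 20 rows; each row is the pose to reach, as a shift and turn from the pose commanded when the call began, along the tool's axes at that moment; what a row does not reach only later rows make up. A row lasts 1/10 s, in which the tool goes at most 50 mm and 8.59 degrees, less where a joint would pass 70% of its speed; a pose out of reach is approached as far as the arm can. A call with a gripper value outside its range is refused whole. The fingers move at their own pace and stop on an object; the grip force is fixed at half the most. Time passes only in rows, so rows that repeat a pose let the fingers close. It gives the time, the measured TCP pose, the force and the opening at its end, in the units of the state.
- monitor.sense(): the state, without advancing time (a new reading comes with each control period).
- camera(name): name is "side" or "top" or "wrist"; returns the picture (480x640x3 uint8, blue, green, red); there is no depth.
- camera_params(name): a dict with "K" (3x3 intrinsics, pixels), "cam_to_world" (4x4, takes a point from camera to world coordinates). Camera axes: x right, y down, z forward; pixel columns grow to the right and rows downward; lengths in m; the calibration is good to about 2 mm. A picture is of the moment at which its call begins: read the wrist's pose just before it. camera_params takes no time and is no camera call; for the wrist camera it gives the pose at the moment of the call.
- job.job_done(): hands the job in, once; it reports no verdict.
The state is a dict: "time": time; "joints": joint angles; "qvel": joint speeds; "effort": joint torques, N m; "tool_pos": TCP position; "eef_rot": TCP orientation; "wrist_force": force on the tool from outside, world axes, zero at the start; "wrist_torque": the same for the moment, N m; "finger_gap": finger opening in m.
Only numpy, scipy, OpenCV 4.12 (cv2) and the standard library are available. Lean on these libraries where they do the work, as an engineer would, in place of code of your own. Each camera call takes 0.05 s, during which the arm holds its last target. There are 200 camera calls.

## Task

Unlock the rocker station and use it to send the squat flip-top jar from its wooden ledge down to the sloping walled landing at its low end: first swing the ratchet pawl up clear by its tab, then draw the toothed lock bar out by its knob, fully out to its stop, so the tray can rock. Then slide the jar along the ledge, without lifting it, onto the steel tray until its own weight tips the tray and it slides down to rest standing against the landing's end wall. Leave everything else on the counter where it is.

Things in the scene. Friction and masses are not known exactly. Their poses are not given: they have to be found in the camera images.
- station: Rocker station, wooden frame 160 (x) by 505 mm (y) fixed to the counter; origin on the counter under the tray's middle; x points away from the robot at yaw 0. From +y to -y: ledge, pivoting steel tray, sloping walled steel landing. In front, at x = -98 mm, a toothed lock bar runs along y; its end (y = -70 mm when in) sits under a lug of the tray and keeps it level.
- tray (a joint): Tilt of the tray, rad: 0 level, 0.36 tipped, its landing (-y) end down. Pivot across its middle, along station x, 78 mm up. Tray y -89 to +91 mm, 102 mm wide inside lips 11 mm high, slippery, lightly biased to level. Unlocked, it tips by itself once the jar's middle is 15 to 25 mm past the pivot towards the landing, and swings back level when the jar has left.
- pivot (a point): Middle of the tray's top surface when level (station x = 0, y = 0, 89 mm up); fixed to the station.
- lock_bar (a joint): How far the toothed lock bar is drawn out, m: 0 in (tray locked), 0.065 at its outer stop (fully out). It slides along the station's +y with about 2 N of friction, cannot be drawn out while the pawl is down, and stays where it is left.
- knob_top (a point): Top centre of the upright knob on the lock bar, 138 mm above the counter: a steel post 16 mm in diameter, bare from 76 mm up, with a 20 mm black ball on top. Push or pinch it. Moves with the bar; at station x = -98, y = +150 mm when the bar is in.
- pawl (a joint): Lift of the ratchet pawl, rad: 0 down in the teeth, 1.2 at its stop, clear of the teeth above 0.35. Stays where left (about 1 N at the tab). Turns about a pin along x at station x = -98, y = +68 mm, 88 mm up, between two guide plates (y +22 to +78 mm, 100 mm high, x -112 to -84 mm). Lifted by pushing the tab towards the station's +y (towards the knob); the tab leans over and rises.
- tab_top (a point): Top centre of the pawl's tab: a dark steel upright plate 24 mm wide (station x), 6 mm thick (y), 34 mm tall, standing at station x = -98, y = +39 mm, its top 135 mm up while the pawl is down; moves with the pawl.
- jar: Squat flip-top glass jar, 80 mm in diameter, 77 mm tall, 0.3 to 0.5 kg, with wire clasp; origin at the centre of its underside, z up. It starts standing on the ledge.
- ledge (a point): Middle of the wooden ledge's top, 90 mm above the counter (station x = 0, y = +180 mm); fixed to the station. The ledge spans y +95 to +265 mm, 104 mm wide between two side lips 12 mm high, open at both ends, level with the tray.
- landing (a point): Point on the slippery steel landing, a fixed slope falling 0.25 rad towards -y, that lies under the jar's middle when the jar stands against the end wall: station x = 0, y = -182 mm, 30 mm up. The slope runs from y = -91 mm (53 mm up) to the end wall at y = -221 mm (20 mm up), 128 mm wide between side walls 72 mm high. Its axes are the station's.
- kettle: Tall cream kettle, 240 mm high, 170 mm base; origin under its centre. Leave alone.
- bowls: Stack of three nested steel bowls, 190 mm across, 105 mm high; origin under its centre. Leave alone.
- measuring_cup: Blue plastic measuring cup, 84 mm across, 85 mm high, handle to its +x; origin under its centre. Leave alone.
- spoon: Wooden spoon lying flat along its x, 280 mm long. Leave alone.
- tall_jar: Closed tall glass jar, 90 mm across, 150 mm high, without clasp; origin under its centre. Leave alone.
- mug: White mug, 80 mm across, 90 mm high; origin under its centre. Leave alone.
- tin: Squat steel tin, 66 mm across, 40 mm high; origin under its centre. Leave alone.
There are look-alikes about, which are no part of the job. What is shaped like the jar but green or yellow is not meant.

How it is judged:
On the way, in this order (a step that is already met when the one before it is completed fails the run):
1. the pawl is lifted clear while the bar is still in (value of joint pawl above 0.35 rad and value of joint lock_bar below 0.01 m), for 0.1 s.
2. the lock bar is drawn out, the jar still on the ledge (value of joint lock_bar above 0.055 m and y of jar in the frame of station above 0.08 m), for 0.1 s.
3. the jar's weight tips the tray, with no finger on the tray (value of joint tray above 0.25 rad and contact force between jar and tray above 0.2 N and contact force between the fingers and tray below 0.3 N), for 0.02 s.
At the end, for the whole second after the job is handed in: The jar rests standing on the sloping landing at its end wall (underside centre within 35 mm of the landing point, leaning less than 0.4 rad; the slope itself is 0.25), the lock bar is drawn out at least 55 mm, and the empty tray has swung back level (under 0.05 rad) (distance between jar and landing below 0.035 m and angle between jar's own z axis and vertical below 0.4 rad and linear speed of jar below 0.02 m/s and value of joint lock_bar above 0.055 m and value of joint tray below 0.05 rad); the robot touches nothing.
It fails at once if the jar is lifted more than 20 mm above the ledge (z of jar in the frame of station above 0.11 m).
It fails at once if the jar is knocked over (angle between jar's own z axis and vertical above 1 rad).
It fails at once if a bystander is moved by more than 30 mm (distance of any of kettle, bowls, measuring_cup, spoon, tall_jar, mug, tin from where it was at the start of the episode above 0.03 m).
It also fails if it takes over 53 s, if anything falls off the work surface, if the arm or the gripper's body presses on something with over 40 N, if the wrist force passes 120 N, or if a joint passes its speed limit or range.

## Working session

There is one attempt and no reset: what is moved stays moved. The work goes in short steps, Python scripts to look and compute and a tool call to move; the robot and the scene stay as the last step left them, time stands still between calls to the robot, and variables do not carry over. Pictures are saved under pics/ and viewed, on a budget of 10 in all, crops included, one or two more only if the job needs it, and the job is handed in when it is done.

Besides the shell and the picture viewer there is one more tool, called after "Request:" by a JSON object that holds its "name" and its "arguments". play_rows: Moves the arm, as the interface text tells. Its arguments: {"type":"object","properties":{"deltas":{"type":"array"}},"required":["deltas"]}

```bash
mkdir -p pics; cat > h.py <<'E'
import numpy as np, cv2
from cell import monitor, camera, camera_params, job, env
def ray(P,u,v):
    K=np.array(P['K']);T=np.array(P['cam_to_world'])
    d=T[:3,:3]@np.linalg.solve(K,[u,v,1.]);return T[:3,3],d
def onz(P,u,v,z):
    o,d=ray(P,u,v);return o+d*(z-o[2])/d[2]
def proj(P,X):
    K=np.array(P['K']);T=np.linalg.inv(np.array(P['cam_to_world']))
    p=K@(T[:3,:3]@np.asarray(X)+T[:3,3]);return p[:2]/p[2]
E
python3 - <<'E'
from h import *
for n in ("top","side"):
    cv2.imwrite(f"pics/{n}0.png",camera(n)); P=camera_params(n); print(n,np.round(P['K'],1).tolist(),np.round(P['cam_to_world'],3).tolist())
s=monitor.sense();print(s['time'],s['tool_pos'],s['eef_rot'],env.pinch_z)
E
```

```text
top [[499.2, 0.0, 317.0], [0.0, 499.2, 242.7], [0.0, 0.0, 1.0]] [[-0.027, -0.997, 0.079, 0.425], [-1.0, 0.027, 0.002, -0.055], [-0.004, -0.079, -0.997, 1.801], [0.0, 0.0, 0.0, 1.0]]
side [[501.0, 0.0, 316.1], [0.0, 501.0, 237.0], [0.0, 0.0, 1.0]] [[0.773, -0.362, 0.521, -0.229], [-0.634, -0.466, 0.617, -0.982], [0.019, -0.808, -0.589, 1.011], [0.0, 0.0, 0.0, 1.0]]
0.1 [0.20286927 0.59078551 0.23058128] [-5.17234576e-01 -3.09853681e+00  2.04133818e-03] -0.0187
```

View pics/top0.png

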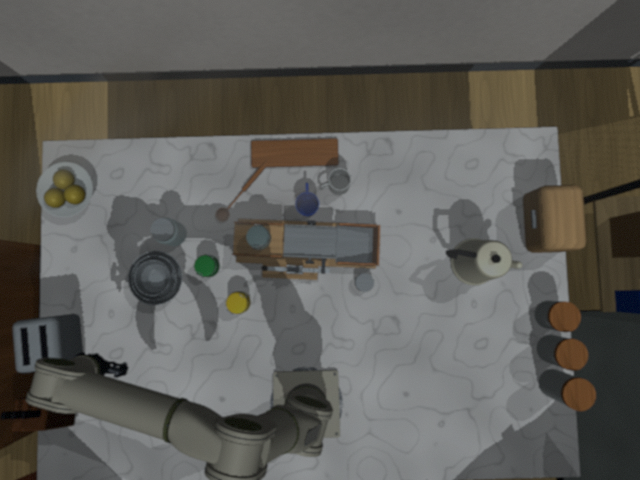

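View pics/side0.png

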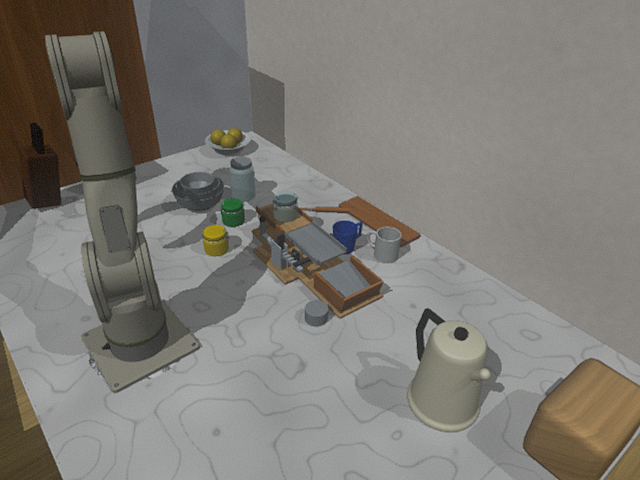

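The top view shows the station spanning (235,220)–(380,270). The clear jar is on the ledge at (258,237), with the lock bar in front at about (290,270). The green and yellow look-alikes are at (206,265) and (237,302). I'll zoom in on the station.

```bash
python3 - <<'E'
from h import *
a=cv2.imread("pics/top0.png")[205:295,225:390]; b=cv2.imread("pics/side0.png")[185:320,240:390]
a=cv2.resize(a,None,fx=4.4,fy=4.4,interpolation=cv2.INTER_CUBIC)
cv2.imwrite("pics/topc.png",a)
hsv=cv2.cvtColor(cv2.imread("pics/top0.png"),cv2.COLOR_BGR2HSV)
m=cv2.inRange(hsv,(5,80,40),(20,255,255));m[:, :228]=0;m[:,390:]=0;m[:215]=0;m[285:]=0
P=camera_params("top")
m2=m.copy()
# frame only: fit rect of wood pixels above bar row
c=cv2.findNonZero(m2);r=cv2.minAreaRect(c);print(r);bx=cv2.boxPoints(r)
for p in bx: print(p,onz(P,*p,0.05).round(3))
E
```

```text
((306.03558349609375, 249.8604736328125), (144.49195861816406, 56.253787994384766), 1.7899105548858643)
[232.94632 275.71704] [0.456 0.246 0.05 ]
[234.7034 219.4907] [0.654 0.237 0.05 ]
[379.12485 224.0039 ] [ 0.624 -0.272  0.05 ]
[377.36777 280.23022] [ 0.427 -0.259  0.05 ]
```

View pics/topc.png

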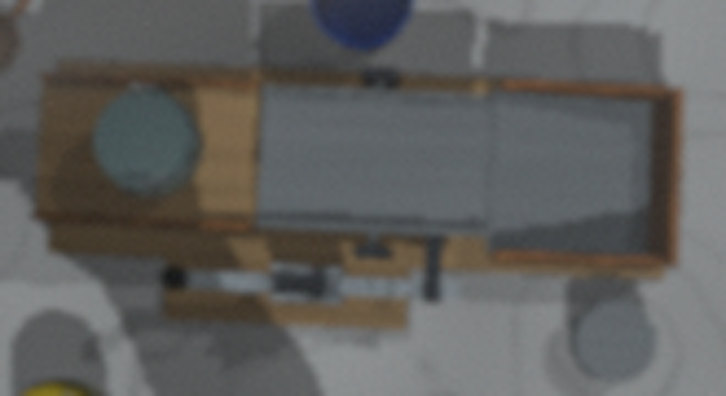

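```bash
python3 - <<'E'
from h import *
from scipy.spatial.transform import Rotation as R
P=camera_params("top")
f=[((175,276),(-98,150),.128),((39.5,145),(0,265),.102),((259.5,156.5),(0,91),.1),((376.5,161.5),(0,0),.085),((489,167),(0,-89),.095)]
A=[];B=[]
for (u,v),s,z in f:
    A.append(onz(P,u/4.4+225-.4,v/4.4+205-.4,z)[:2]);B.append(np.array(s)/1000)
A=np.array(A);B=np.array(B);a=A-A.mean(0);b=B-B.mean(0)
th=np.arctan2((b[:,0]*a[:,1]-b[:,1]*a[:,0]).sum(),(a*b).sum())
Rm=np.array([[np.cos(th),-np.sin(th)],[np.sin(th),np.cos(th)]]);t=A.mean(0)-Rm@B.mean(0)
print("yaw",th,"t",t,"res mm",((A-(B@Rm.T+t))*1000).round(1).tolist())
j=onz(P,147/4.4+225-.4,140/4.4+205-.4,.160)[:2];print("jar",j,"st",Rm.T@(j-t))
for n,s in dict(knob=(-.098,.15),tab=(-.098,.039)).items(): print(n,Rm@s+t)
q=monitor.sense();M=R.from_rotvec(q['eef_rot']).as_matrix();print(M.round(3))
for n,(u,v),z in (("tin",(613,340),.04),("cup",(362,0),.085)): print(n,Rm.T@(onz(P,u/4.4+225,v/4.4+205,z)[:2]-t))
np.savez("st.npz",th=th,t=t)
E
```

```text
yaw -0.0726922868612596 t [ 0.56622658 -0.02861885] res mm [[0.6, -1.0], [-0.1, -2.2], [-0.8, 0.6], [0.7, 0.8], [-0.4, 1.8]]
jar [0.58153145 0.14280083] st [0.00281453 0.17207854]
knob [0.47937964 0.12810258]
tab [0.4713179  0.01739572]
[[-0.946  0.325 -0.   ]
 [ 0.325  0.946 -0.001]
 [-0.    -0.001 -1.   ]]
tin [-0.13141805 -0.1952489 ]
cup [0.12641752 0.01680791]
```

```bash
cat >> h.py <<'E'
from scipy.spatial.transform import Rotation as R
def st():
    d=np.load("st.npz");th=d['th'];return np.array([[np.cos(th),-np.sin(th)],[np.sin(th),np.cos(th)]]),d['t'],th
def where():
    q=monitor.sense();A,t,th=st();p=q['tool_pos'];s=A.T@(p[:2]-t)
    M=R.from_rotvec(q['eef_rot']).as_matrix()
    print("t",round(q['time'],2),"station mm",(s*1000).round(1),"z",round(p[2]*1000,1),"yaw tool x",round(np.arctan2(M[1,0],M[0,0])-th-np.pi/2,4),"F",np.round(q['wrist_force'],1))
def go(sx,sy,z):
    q=monitor.sense();A,t,th=st();w=np.r_[A@[sx,sy]+t,z]-q['tool_pos']
    M=R.from_rotvec(q['eef_rot']).as_matrix();print("delta mm",(M.T@w*1000).round(1))
E
python3 - <<'E'
from h import *
where();go(-.1,0,.2)
E
```

```text
t 0.1 station mm [-407.4  591.4] z 230.6 yaw tool x 1.3127 F [-0.3  0.2 -0.4]
delta mm [-448.2 -493.3   31.2]
```

Request:
{"name": "play_rows", "arguments": {"deltas": [[0, [-45, -49, 0], 0.13], [0, [-90, -99, 0], 0.26], [0, [-134, -148, 0], 0.39], [0, [-179, -197, 0], 0.52], [0, [-224, -247, 0], 0.65], [0, [-269, -296, 0], 0.78], [0, [-314, -345, 0], 0.91], [0, [-359, -395, 0], 1.04], [0, [-403, -444, 0], 1.17], [0, [-448, -493, 15], 1.313], [0, [-448, -493, 31], 1.313], [0, [-448, -493, 31], 1.313], [0, [-448, -493, 31], 1.313], [0, [-448, -493, 31], 1.313], [0, [-448, -493, 31], 1.313], [0, [-448, -493, 31], 1.313]]}}

```text
time: 1.7
tool_pos: [0.4663, -0.0203, 0.2]
eef_rot: [-2.301, -2.138, 0.001]
wrist_force: [0.9, 0.7, 0.8]
finger_gap: 0.0001
```

```bash
python3 - <<'E'
from h import *
where();go(-.1,0,.118)
im=camera("wrist");cv2.imwrite("pics/w1.png",im);P=camera_params("wrist")
A,t,th=st()
for n,s in dict(tab=(-.098,.039,.135),knob=(-.098,.15,.138)).items(): print(n,proj(P,np.r_[A@s[:2]+t,s[2]]).round(0))
E
```

```text
t 1.7 station mm [-100.3    1. ] z 200.0 yaw tool x -0.0007 F [0.9 0.7 0.8]
delta mm [-1.   0.4 82. ]
tab [319. 199.]
knob [320. -25.]
```

View pics/w1.png

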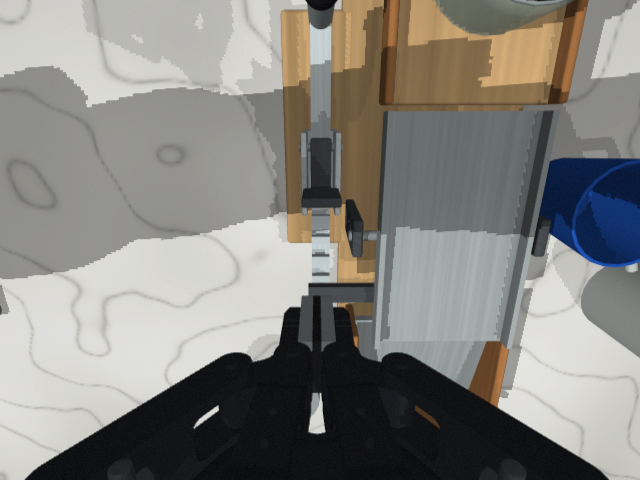

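The tab is at (321,197), and I predicted (319,199), so the calibration is good. Next I descend and push the tab.

Request:
{"name": "play_rows", "arguments": {"deltas": [[0, [0, 0, 40], 0], [0, [0, 0, 82], 0], [0, [0, 0, 82], 0], [0, [8, 0, 82], 0], [0, [16, 0, 82], 0], [0, [22, 0, 82], 0], [0, [26, 0, 82], 0], [0, [30, 0, 82], 0], [0, [34, 0, 82], 0], [0, [38, 0, 82], 0], [0, [42, 0, 82], 0], [0, [46, 0, 82], 0], [0, [46, 0, 82], 0], [0, [46, 0, 82], 0]]}}

```text
time: 3.15
tool_pos: [0.4737, 0.0236, 0.123]
eef_rot: [2.3, 2.133, 0.01]
wrist_force: [-6.4, -12.1, 37.2]
finger_gap: -0.0
```

```bash
python3 - <<'E'
from h import *
where()
im=camera("wrist");cv2.imwrite("pics/w2.png",im)
E
```

```text
t 3.15 station mm [-96.   45.3] z 123.0 yaw tool x -0.0026 F [ -6.4 -12.1  37.2]
```

View pics/w2.png

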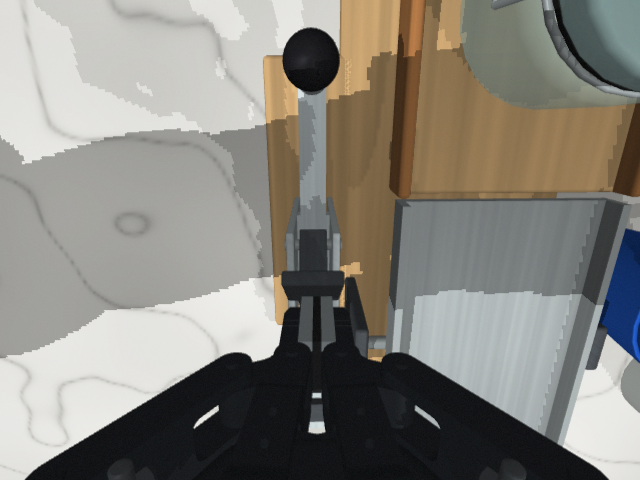

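The fingertip stopped at 123 mm with a 37 N upward load, because the lifting pawl arm rose under it. The tab at (313,283) has leaned over. I'll raise the tip, push a bit more, then back off.

Request:
{"name": "play_rows", "arguments": {"deltas": [[0, [-1, -4, -8], 0], [0, [-1, -4, -14], 0], [0, [4, -4, -15], 0], [0, [9, -4, -15], 0], [0, [11, -4, -15], 0], [0, [11, -4, -15], 0]]}}

```text
time: 3.8
tool_pos: [0.4671, 0.0377, 0.1334]
eef_rot: [2.3, 2.14, 0.001]
wrist_force: [0.8, 0.6, 1.6]
finger_gap: -0.0001
```

Request:
{"name": "play_rows", "arguments": {"deltas": [[0, [-8, 0, 0], 0], [0, [-15, 0, -30], 0], [0, [-15, 0, -72], 0], [0, [-15, 0, -72], 0], [0, [-15, 0, -72], 0]]}}

```text
time: 4.3
tool_pos: [0.4659, 0.0214, 0.2055]
eef_rot: [2.301, 2.139, 0.002]
wrist_force: [0.7, 0.7, -0.6]
finger_gap: 0.0002
```

```bash
python3 - <<'E'
from h import *
where();go(-.1,.118,.2)
im=camera("wrist");cv2.imwrite("pics/w3.png",im);P=camera_params("wrist")
A,t,th=st()
pr=lambda x,y,z:proj(P,np.r_[A@[x,y]+t,z]).round(0)
print("knob",pr(-.098,.15,.138))
for f in (0,.35,.5,.65,.8,1.):
  c,s=np.cos(f),np.sin(f); print(f,pr(-.098,.068-.032*c+.047*s,.088+.032*s+.047*c))
E
```

```text
t 4.3 station mm [-103.7   42.6] z 205.5 yaw tool x -0.0003 F [ 0.7  0.7 -0.6]
delta mm [75.4  3.7  5.6]
knob [327.  69.]
0 [325. 265.]
0.35 [326. 242.]
0.5 [326. 230.]
0.65 [326. 216.]
0.8 [326. 202.]
1.0 [326. 182.]
```

View pics/w3.png

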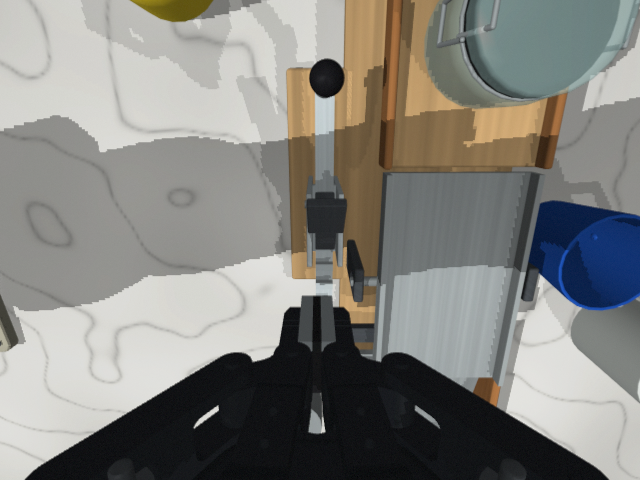

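The pawl is up about 0.83 rad (tab edge at row ~199), and the knob at (326,77) hasn't moved. Now the bar.

Request:
{"name": "play_rows", "arguments": {"deltas": [[0, [38, 2, 5], 0], [0, [75, 2, 5], 0], [0, [75, 2, 5], 0], [0, [75, 2, 50], 0], [0, [75, 2, 90], 0], [0, [75, 2, 105], 0], [0, [75, 2, 105], 0], [0, [80, 2, 105], 0], [0, [86, 2, 105], 0], [0, [94, 2, 105], 0], [0, [102, 2, 105], 0], [0, [110, 2, 105], 0], [0, [118, 2, 105], 0], [0, [126, 2, 105], 0], [0, [134, 2, 105], 0], [0, [142, 2, 105], 0], [0, [148, 2, 105], 0], [0, [152, 2, 105], 0], [0, [155, 2, 105], 0], [0, [155, 2, 105], 0]]}}

```text
time: 6.35
tool_pos: [0.4786, 0.1714, 0.0999]
eef_rot: [2.303, 2.133, -0.009]
wrist_force: [-4.9, -18.8, 9.8]
finger_gap: 0.0003
```

```bash
python3 - <<'E'
from h import *
where()
E
```

```text
t 6.35 station mm [-101.9  193.1] z 99.9 yaw tool x -0.0041 F [ -4.9 -18.8   9.8]
```

Request:
{"name": "play_rows", "arguments": {"deltas": [[0, [-12, 0, 0], 0], [0, [-18, 0, -20], 0], [0, [-18, 0, -65], 0], [0, [-18, 0, -115], 0], [0, [-18, 0, -120], 0], [50, [10, 40, -120], 0], [50, [35, 80, -120], 0], [50, [50, 105, -120], 0], [50, [50, 105, -120], 0], [50, [50, 105, -120], 0]]}}

```text
time: 7.35
tool_pos: [0.587, 0.2184, 0.2192]
eef_rot: [-2.3, -2.139, 0.003]
wrist_force: [0.0, 0.2, 0.2]
finger_gap: 0.0501
```

```bash
python3 - <<'E'
from h import *
where();go(.003,.250,.118)
im=camera("wrist");cv2.imwrite("pics/w4.png",im);P=camera_params("wrist")
A,t,th=st()
pr=lambda x,y,z:proj(P,np.r_[A@[x,y]+t,z]).round(0)
print("knob out",pr(-.098,.215,.128),"in",pr(-.098,.15,.128),"jar top",pr(.003,.172,.16))
E
```

```text
t 7.35 station mm [  2.8 247.9] z 219.2 yaw tool x 0.0 F [0.  0.2 0.2]
delta mm [  2.2   0.4 101.2]
knob out [177. 286.] in [188. 360.] jar top [316. 364.]
```

View pics/w4.png

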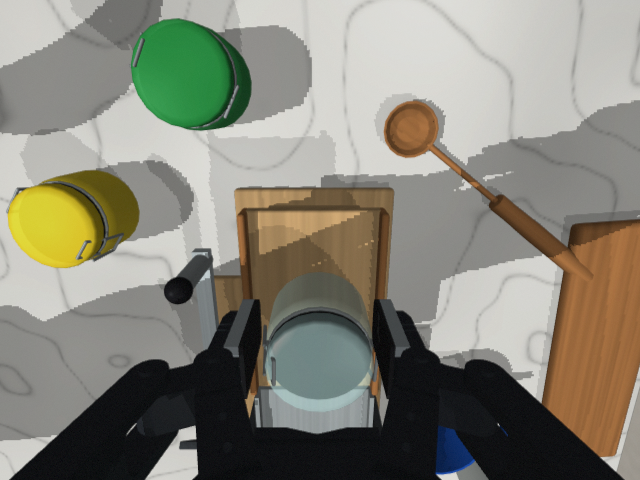

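The knob is at (178,289), matching the fully-out prediction of (177,286). The jar is ahead of the open fingers, so I descend behind it and push.

Request:
{"name": "play_rows", "arguments": {"deltas": [[50, [5, 0, 40], 0], [50, [5, 0, 80], 0], [50, [5, 0, 101], 0], [50, [5, 0, 101], 0], [50, [-8, 0, 101], 0], [50, [-20, 0, 101], 0], [50, [-28, 0, 101], 0], [50, [-34, 0, 101], 0], [50, [-40, 0, 101], 0], [50, [-48, 0, 101], 0], [50, [-56, 0, 101], 0], [50, [-64, 0, 101], 0], [50, [-72, 0, 101], 0], [50, [-80, 0, 101], 0], [50, [-88, 0, 101], 0], [50, [-96, 0, 101], 0], [50, [-104, 0, 101], 0], [50, [-112, 0, 101], 0], [50, [-112, 0, 101], 0]]}}

```text
time: 9.3
tool_pos: [0.5801, 0.107, 0.1208]
eef_rot: [2.301, 2.139, 0.006]
wrist_force: [1.6, 3.0, 5.2]
finger_gap: 0.0498
```

```bash
python3 - <<'E'
from h import *
where();go(.003,.136,.118)
a=camera("wrist");b=camera("side")[170:330,220:433]
cv2.imwrite("pics/w5.png",np.hstack([cv2.resize(a,(400,300)),cv2.resize(b,(400,300))]))
E
```

```text
t 9.3 station mm [  4.  136.2] z 120.8 yaw tool x -0.0001 F [1.6 3.  5.2]
delta mm [-0.3 -1.   2.8]
```

View pics/w5.png

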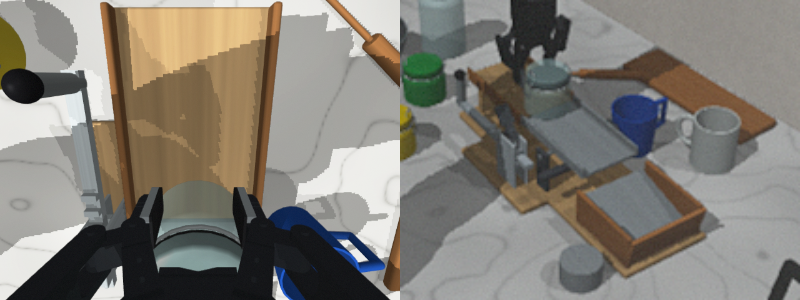

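The jar sits cradled and upright, just coming onto the tray, and the bar is out. I keep pushing and slow down near the tipping point.

Request:
{"name": "play_rows", "arguments": {"deltas": [[50, [-7, 0, -1], 0], [50, [-14, 0, -2], 0], [50, [-21, 0, -2], 0], [50, [-28, 0, -2], 0], [50, [-35, 0, -2], 0], [50, [-42, 0, -2], 0], [50, [-49, 0, -2], 0], [50, [-56, 0, -2], 0], [50, [-63, 0, -2], 0], [50, [-70, 0, -2], 0], [50, [-76, 0, -2], 0], [50, [-81, 0, -2], 0], [50, [-86, 0, -2], 0], [50, [-90, 0, -2], 0], [50, [-94, 0, -2], 0], [50, [-97, 0, -2], 0], [50, [-97, 0, -2], 0]]}}

```text
time: 11.1
tool_pos: [0.5721, 0.0092, 0.1214]
eef_rot: [2.302, 2.138, 0.0]
wrist_force: [0.3, 1.3, -0.2]
finger_gap: 0.0496
```

```bash
python3 - <<'E'
from h import *
where()
a=camera("wrist");b=camera("side")[170:330,220:433]
cv2.imwrite("pics/w6.png",np.hstack([cv2.resize(a,(400,300)),cv2.resize(b,(400,300))]))
E
```

```text
t 11.1 station mm [ 3.1 38.1] z 121.4 yaw tool x -0.0009 F [ 0.3  1.3 -0.2]
```

View pics/w6.png

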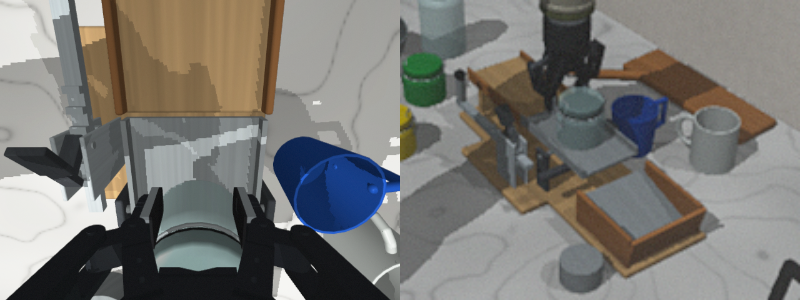

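The jar is centred over the pivot and the tray is still level. I push slowly past the tipping point.

Request:
{"name": "play_rows", "arguments": {"deltas": [[50, [-3, 0, 0], 0], [50, [-6, 0, 0], 0], [50, [-9, 0, 0], 0], [50, [-12, 0, 0], 0], [50, [-14, 0, 0], 0], [50, [-16, 0, 0], 0], [50, [-18, 0, 0], 0], [50, [-20, 0, 0], 0], [50, [-22, 0, 0], 0], [50, [-24, 0, 0], 0], [50, [-24, 0, 0], 0], [50, [-24, 0, 0], 0], [50, [-24, 0, 0], 0]]}}

```text
time: 12.5
tool_pos: [0.5704, -0.0141, 0.1213]
eef_rot: [-2.301, -2.139, -0.0]
wrist_force: [0.4, 0.4, -0.3]
finger_gap: 0.0502
```

```bash
python3 - <<'E'
from h import *
where()
a=camera("wrist");b=camera("side")[170:330,220:433]
cv2.imwrite("pics/w7.png",np.hstack([cv2.resize(a,(400,300)),cv2.resize(b,(400,300))]))
E
```

```text
t 12.5 station mm [ 3.1 14.8] z 121.3 yaw tool x -0.0001 F [ 0.4  0.4 -0.3]
```

View pics/w7.png

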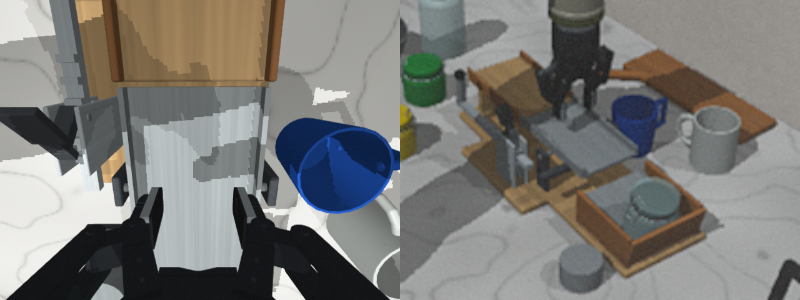

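The jar has slid onto the landing and the tray is back level. I raise the arm clear, let everything settle, and check the jar position by image differencing.

Request:
{"name": "play_rows", "arguments": {"deltas": [[50, [0, 0, -40], 0], [50, [0, 0, -80], 0], [50, [0, 0, -120], 0], [50, [40, 0, -140], 0], [50, [80, 0, -140], 0], [50, [120, 0, -140], 0], [50, [120, 0, -140], 0], [50, [120, 0, -140], 0], [50, [120, 0, -140], 0], [50, [120, 0, -140], 0]]}}

```text
time: 13.6
tool_pos: [0.5792, 0.1039, 0.2615]
eef_rot: [2.303, 2.136, 0.0]
wrist_force: [0.1, -0.3, 0.7]
finger_gap: 0.0499
```

```bash
python3 - <<'E'
from h import *
where();A,t,th=st()
b=camera("side");c=camera("side");print("motion",cv2.absdiff(b,c)[230:320,300:390].max(2).mean())
P=camera_params("side");pr=lambda x,y,z:proj(P,np.r_[A@[x,y]+t,z])
d=cv2.absdiff(b,cv2.imread("pics/side0.png")).max(2)
m=((cv2.GaussianBlur(d,(3,3),0)>18)*255).astype(np.uint8)
w=m[255:305,315:385];ys,xs=np.nonzero(w)
print("changed blob x",xs.min()+315,xs.max()+315,"y",ys.min()+255,ys.max()+255,"centre",xs.mean()+315,ys.mean()+255)
s,cc=np.sin(.25),np.cos(.25); up=np.array([0,-s,cc])
ring=[np.array([0,-.182,.03])+h*up+.04*np.array([np.cos(a),np.sin(a)*cc,np.sin(a)*s]) for h in(0,.077) for a in np.arange(0,6.28,.2)]
q=np.array([pr(*r) for r in ring]);print("predicted",q.min(0).round(),q.max(0).round())
# tray region vs start, lock knob
k=pr(-.098,.215,.128).astype(int);print("knob px",k,"grey",b[k[1],k[0]])
cr=[pr(x,y,.089).astype(int) for x in(-.03,.03) for y in(-.08,-.05)];print("tray diff",[int(d[v,u]) for u,v in cr])
cv2.imwrite("pics/f.png",np.hstack([cv2.resize(b[170:330,220:433],(600,450))]))
E
```

```text
t 13.6 station mm [  3.3 133.1] z 261.5 yaw tool x -0.0025 F [ 0.1 -0.3  0.7]
motion 4.393086419753087
changed blob x 338 374 y 264 296 centre 354.63093415007654 279.81929555895863
predicted [336. 261.] [369. 300.]
knob px [250 208] grey [32 33 26]
tray diff [2, 5, 6, 11]
```

View pics/f.png

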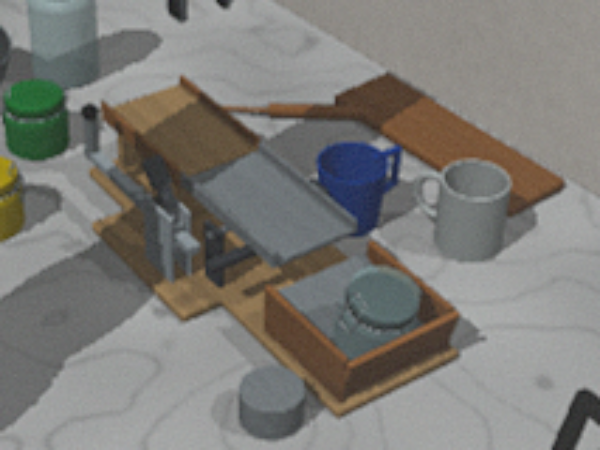

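The jar stands on the landing near its end wall, around (382,300). The tray is level and the knob is out.

```bash
python3 -c "
from h import *
job.job_done()"
```

```text
the job is handed in; nothing more can be done
```

The job is handed in at about 13.6 s on the robot's clock. It gave no verdict.

1. **Pawl:** I pushed the tab over to about 0.83 rad, measured in the wrist image, with the bar still in. The rising pawl arm pressed on the fingertip with about 37 N upward on the first push. I raised the tip and finished the push with almost no load.
2. **Lock bar:** I pushed the knob to its stop. The tool stopped at 193 mm with about 19 N, against 194 mm expected, and the next picture showed the knob in its fully-out place.
3. **Jar:** I slid it along the ledge with the fingers half open behind it. It tipped the tray and slid down between two pictures, so I did not see the tip itself. I can't say for certain that no finger touched the tray. The fingertips were at about 121 mm, above the raised tray by my geometry.

**Last checks:**
- **Jar:** it stands on the landing near the end wall. Its outline is within 5 px of the prediction, up to 5 px to the right, which may be shadow or a small sideways offset.
- **Tray and bar:** the tray looks level, with little change from the first picture, and the bar is out.
- **Surroundings:** the neighbouring objects in view look undisturbed, and the gripper is clear with about zero force.
- **Jar at rest:** the two-picture test gave a mean difference of 4.4 grey levels. I took this as camera noise without confirming it.

I viewed 11 pictures, one over the budget of 10.

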